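# Find the switch box that no longer latches and slide it out of the row

### The job

One of the three grey switch boxes standing tight together against the metal stop no longer latches: press their push buttons to find the one that does not stay down, and leave the other two latched down. Then slide that box along the bench straight out of the row until it is fully clear of the others, without shifting them, and only then pick it up and set it down flat in the white tray without dropping it.

Things in the scene. Friction and masses are not known exactly. Their poses are not given: they have to be found in the camera images.
- box_a_center (a point): centre of grey box_a, one of three identical switch boxes that stand side by side, touching, backs against the aluminium stop: 76 mm long (own x, back towards +x), 48 mm wide (own y), lid 34 mm above the bench, about 0.25 kg. The point is 17 mm above its underside, z up. A steel bezel, 26 mm wide, 4 mm high, stands on the lid 18 mm in front of the centre (own -x) round the push button.
- box_a_pad (a point): centre of the flat 36 x 36 mm black rubber pad on box_a's lid behind the bezel, 16.5 mm behind the box's centre (own +x), 35.5 mm above the bench; axes as the box. The pad is grippy (friction about 1.2) and the box's plastic feet slide easily (about 0.25), so shut fingers pressing on it with 5 to 10 N drag the box along the bench; they may also push the back of the bezel.
- button_a (a joint): travel of box_a's black push button (18 mm in diameter), m: 0 = up, top 10 mm above the lid (44 mm above the bench); 0.005 = fully down, top 5 mm above the lid. About 3 N presses it. A sound button latches: it stays down at 0.005 when let go; the worn one springs back to 0. Just one of the three is worn; at the start all are up and look alike.
- box_b_center (a point): centre of grey box_b, one of three identical switch boxes that stand side by side, touching, backs against the aluminium stop: 76 mm long (own x, back towards +x), 48 mm wide (own y), lid 34 mm above the bench, about 0.25 kg. The point is 17 mm above its underside, z up. A steel bezel, 26 mm wide, 4 mm high, stands on the lid 18 mm in front of the centre (own -x) round the push button.
- box_b_pad (a point): centre of the flat 36 x 36 mm black rubber pad on box_b's lid behind the bezel, 16.5 mm behind the box's centre (own +x), 35.5 mm above the bench; axes as the box. The pad is grippy (friction about 1.2) and the box's plastic feet slide easily (about 0.25), so shut fingers pressing on it with 5 to 10 N drag the box along the bench; they may also push the back of the bezel.
- button_b (a joint): travel of box_b's black push button (18 mm in diameter), m: 0 = up, top 10 mm above the lid (44 mm above the bench); 0.005 = fully down, top 5 mm above the lid. About 3 N presses it. A sound button latches: it stays down at 0.005 when let go; the worn one springs back to 0. Just one of the three is worn; at the start all are up and look alike.
- box_c_center (a point): centre of grey box_c, one of three identical switch boxes that stand side by side, touching, backs against the aluminium stop: 76 mm long (own x, back towards +x), 48 mm wide (own y), lid 34 mm above the bench, about 0.25 kg. The point is 17 mm above its underside, z up. A steel bezel, 26 mm wide, 4 mm high, stands on the lid 18 mm in front of the centre (own -x) round the push button.
- box_c_pad (a point): centre of the flat 36 x 36 mm black rubber pad on box_c's lid behind the bezel, 16.5 mm behind the box's centre (own +x), 35.5 mm above the bench; axes as the box. The pad is grippy (friction about 1.2) and the box's plastic feet slide easily (about 0.25), so shut fingers pressing on it with 5 to 10 N drag the box along the bench; they may also push the back of the bezel.
- button_c (a joint): travel of box_c's black push button (18 mm in diameter), m: 0 = up, top 10 mm above the lid (44 mm above the bench); 0.005 = fully down, top 5 mm above the lid. About 3 N presses it. A sound button latches: it stays down at 0.005 when let go; the worn one springs back to 0. Just one of the three is worn; at the start all are up and look alike.
- rail: fixed aluminium angle, the stop behind the boxes: 180 mm long (own y), upright leg 4 mm thick and 34 mm high, level with the lids, so no finger fits behind the boxes. Origin at the foot of the leg, mid-length; its front face is at x = -2 mm. The boxes stand in a row along its y, axes parallel to its own, centres at x = -40 mm; its -x is the open side, to which a box slides out.
- tray_in (a point): centre of the inner floor of the fixed shallow white repair tray, floor 4 mm above the bench; inside 160 mm (own x) by 126 mm (own y), walls 4 mm thick, rim 26 mm above the bench; z is up.
Things that resemble listed ones, but are neither listed nor needed, are in the scene too. What is shaped like the part that bears box_c_center but orange, pink or yellow is not meant.

How it is judged:
By the outcome, as a careful person would: the job done as asked, in the order asked, and still so for the second after the job is handed in, with the robot touching nothing.
It also fails if it takes over 64 s, if anything falls off the work surface, if the arm or the gripper's body presses on something with over 40 N, if the wrist force passes 120 N, or if a joint passes its speed limit or range.

### The arm

A 6-joint arm with a two-finger parallel gripper is mounted at the origin on a cart in front of the work surface, level with it; the furniture and walls round the work are solid. World frame = base frame: x ahead of the robot, y to its left, z up, the work surface at z = 0. Lengths are in mm, angles in rad, forces in N, time in s.
With the tool pointing down it reaches from about 250 to 800 mm from the base axis. Payload 3.9 kg.
Tool frame: the origin (TCP) lies on the front face of the gripper's body, between the roots of the fingers; the fingertips stand 73 mm ahead of it and the grasp point (between the pads) lies 54 mm ahead of it; y points along the fingers, z is the direction in which the jaws open and shut, and the axes are right-handed (so a half turn about y gives the same grasp; the last joint's range is limited). The gripper opens to 85 mm and grips with 20 to 120 N. Pads are 22 mm wide; open, the fingers measure 114 mm over their backs; the gripper's body (76 mm by 85 mm) begins 54 mm behind the grasp point. The pads swing forward as they close: fully open they stand 13 mm farther back than shut.
Start: joints at [1.349, 0.26, -0.138, 1.173, 0, 1.571], TCP at [115.489, 512.131, 303.904] pointing down, gripper open.
Joint ranges: [-2.78, 2.78], [-0.83, 1.72], [-1.28, 1.37], [-1.9, 2.12], [-1.57, 1.48], [-3.14, 3.14]. Speed limits (rad/s): [2.57, 2.57, 3.14, 3.14, 3.14, 3.14].

### API

Orientations are given as [roll, pitch, yaw] about the fixed x, y, z axes, in that order (R = Rz(yaw) Ry(pitch) Rx(roll)).
In Python, from station import get_obs, get_image, camera_model, hand_in gives the robot as it stands.
- The arm moves only by the tool move_arm, never from a script. Its argument "series" is one flat list of numbers, 6 for each row, row after row: the shift along the tool's x, y, z in mm, then the turn, a rotation vector about the tool's x, y, z in rad. A call has 1 to 12 rows; each row is the pose to reach, as a shift and turn from the pose commanded when the call began, along the tool's axes at that moment; what a row does not reach only later rows make up. A row lasts 1/10 s, in which the tool goes at most 50 mm and 8.59 degrees, less where a joint would pass 70% of its speed; a pose out of reach is approached as far as the arm can. A call with a gripper value outside its range is refused whole. "fingers" is the closure in counts, from 0 (fully open) to 255 (shut), set as the call begins (left out, the last holds). The fingers move at their own pace and stop on an object; "force" is the grip in N (left out, the last holds). Time passes only in rows, so rows that repeat a pose let the fingers close. It gives the time, the measured TCP pose, the force and the opening at its end, in the units of the state.
- get_obs(): the state, without advancing time (a new reading comes with each control period).
- get_image(name): name is "side" or "top"; returns (picture, depth): 400x640x3 uint8, red, green, blue; 400x640 float32, mm along the optical axis (not along the pixel's ray), 0 where there is no reading.
- camera_model(name): a dict with "camera_matrix" (3x3 intrinsics, pixels), "D" ([k1, k2, p1, p2, k3] as OpenCV has them; the pictures are not rectified), "extrinsics" (4x4, takes a point from camera to world coordinates). Camera axes: x right, y down, z forward; pixel columns grow to the right and rows downward; lengths in mm; the calibration is good to about 2 mm. A picture is of the moment at which its call begins. camera_model takes no time and is no camera call.
- hand_in(): hands the job in, once; it reports no verdict.
The state is a dict: "clock": time; "joint_pos": joint angles; "qd": joint speeds; "joint_torque": joint torques, N m; "eef_pos": TCP position; "eef_rot": TCP orientation; "ft_force": force on the tool from outside, world axes, zero at the start; "ft_torque": the same for the moment, N m; "grip_width": opening from 0.0 (shut) to 1.0 (fully open).
Only numpy, scipy, OpenCV 4.12 (cv2) and the standard library are available. Lean on these libraries where they do the work, as an engineer would, in place of code of your own. Each camera call takes 0.05 s, during which the arm holds its last target.

## Working session

There is one attempt and no reset: what is moved stays moved. The work goes in short steps, Python scripts to look and compute and a tool call to move; the robot and the scene stay as the last step left them, time stands still between calls to the robot, and variables do not carry over. Pictures are saved under pics/ and viewed, and the job is handed in when it is done.

Besides the shell and the picture viewer there is one more tool, called as name(argument=value, ...) on one line, values as JSON. move_arm: Moves the arm, as the interface text tells. Its arguments: {"type":"object","properties":{"series":{"type":"array","items":{"type":"number"}},"fingers":{"type":"number"},"force":{"type":"number"}},"required":["series"]}

```bash
mkdir -p pics; ls; python3 - <<'E'
from station import *
import cv2,numpy as np
o=get_obs();print(o)
for n in("side","top"):
    p,d=get_image(n);cv2.imwrite(f"pics/{n}0.png",p[...,::-1]);np.savez(f"{n}0.npz",p=p,d=d);m=camera_model(n);print(n,m)
E
```

```text
pics
{'clock': 0.0, 'joint_pos': array([ 1.34901286e+00,  2.60682532e-01, -1.39402862e-01,  1.17268725e+00,
        4.88222071e-05,  1.57081157e+00]), 'qd': array([-0.00046927, -0.00095389, -0.00026633, -0.00090676,  0.00011643,
        0.00068512]), 'joint_torque': array([ 3.20775243e-04, -4.05681968e+01,  2.53919953e+01,  1.88196060e-02,
       -3.94670485e-05, -1.33140449e-05]), 'eef_pos': array([115.3514864 , 511.60780874, 303.05275224]), 'eef_rot': array([-1.57277265e+00,  4.87919784e-05, -2.21798811e-01]), 'ft_force': array([ 0.39289049,  0.14619582, -1.3560039 ]), 'ft_torque': array([-0.01657208, -0.02819114,  0.00605699]), 'grip_width': 1.003132931497363}
side {'camera_matrix': array([[394.69697493,   0.        , 317.15123143],
       [  0.        , 394.69697493, 199.93681754],
       [  0.        ,   0.        ,   1.        ]]), 'D': array([-0.03756245,  0.        ,  0.        ,  0.        ,  0.        ]), 'extrinsics': array([[ 9.97744707e-01,  3.51018623e-02, -5.72132734e-02,
         5.94206127e+02],
       [ 6.71150251e-02, -5.34859310e-01,  8.42271389e-01,
        -6.36731478e+02],
       [-1.03575763e-03, -8.44211690e-01, -5.36008908e-01,
         5.42283652e+02],
       [ 0.00000000e+00,  0.00000000e+00,  0.00000000e+00,
         1.00000000e+00]])}
top {'camera_matrix': array([[392.21236477,   0.        , 316.63450658],
       [  0.        , 392.21236477, 201.17778398],
       [  0.        ,   0.        ,   1.        ]]), 'D': array([-0.00936097,  0.        ,  0.        ,  0.        ,  0.        ]), 'extrinsics': array([[ 1.95882858e-02, -9.83065699e-01,  1.82203541e-01,
         3.91119814e+02],
       [-9.99455280e-01, -1.44122567e-02,  2.96888878e-02,
         7.65071831e+01],
       [-2.65601630e-02, -1.82685846e-01, -9.82812515e-01,
         9.04185186e+02],
       [ 0.00000000e+00,  0.00000000e+00,  0.00000000e+00,
         1.00000000e+00]])}
```

View pics/side0.png

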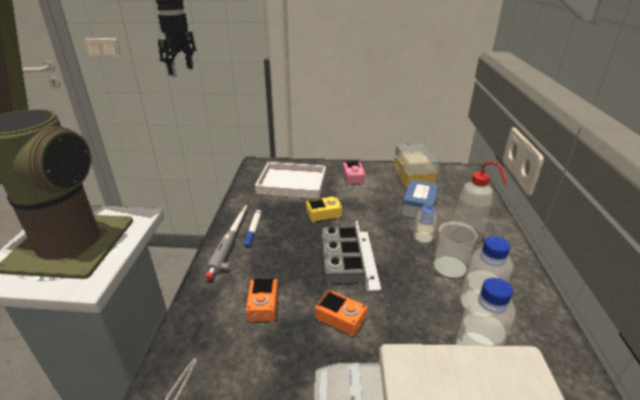

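View pics/top0.png

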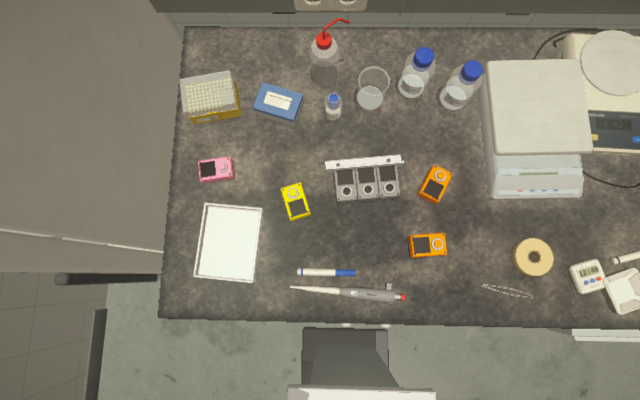

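```bash
cat > h.py <<'E'
import numpy as np,cv2
from station import camera_model
def cm(n):
    m=camera_model(n);return m["camera_matrix"],m["D"],m["extrinsics"]
def ray(n,u,v):
    K,D,E=cm(n);x=cv2.undistortPoints(np.array([[[u,v]]],float),K,D)[0,0]
    return E[:3,3],E[:3,:3]@np.array([x[0],x[1],1])
def onz(n,u,v,z):
    o,d=ray(n,u,v);return o+d*(z-o[2])/d[2]
def tri(ua,ub):
    (o1,d1),(o2,d2)=ray("side",*ua),ray("top",*ub)
    t=np.linalg.lstsq(np.c_[d1,-d2],o2-o1,rcond=None)[0]
    a,b=o1+t[0]*d1,o2+t[1]*d2
    return (a+b)/2,np.linalg.norm(a-b)
def proj(n,P):
    K,D,E=cm(n);T=np.linalg.inv(E)
    return cv2.projectPoints(np.atleast_2d(np.array(P,float)),cv2.Rodrigues(T[:3,:3])[0],T[:3,3],K,D)[0][:,0]
def crop(img,r,s,f):
    # r = u0,v0,u1,v1
    c=img[r[1]:r[3],r[0]:r[2],::-1];cv2.imwrite(f,cv2.resize(c,None,fx=s,fy=s,interpolation=cv2.INTER_CUBIC))
E
python3 - <<'E'
from h import *
t=np.load("top0.npz");s=np.load("side0.npz")
crop(t["p"],(315,145,415,215),8,"pics/t1.png")
crop(s["p"],(310,215,390,295),7,"pics/s1.png")
crop(t["p"],(180,190,280,290),6,"pics/t2.png")
crop(s["p"],(245,155,375,225),6,"pics/s2.png")
E
```

```text
(no output)
```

View pics/t1.png

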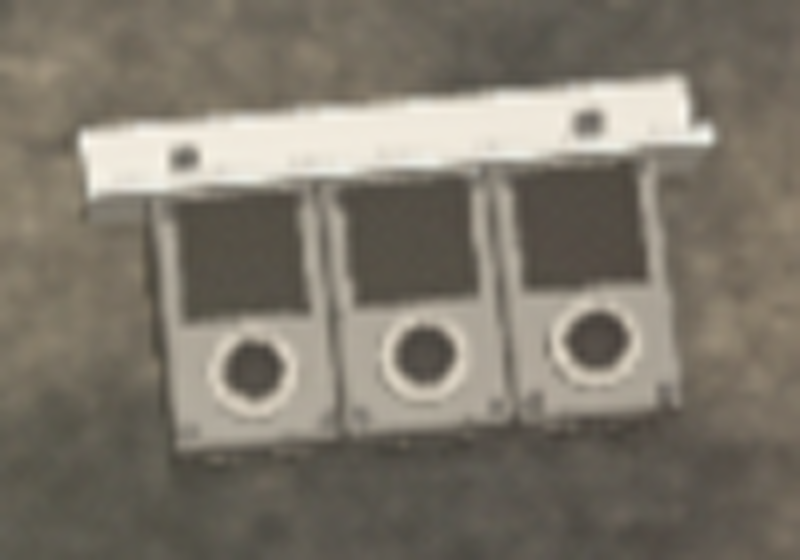

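View pics/s1.png

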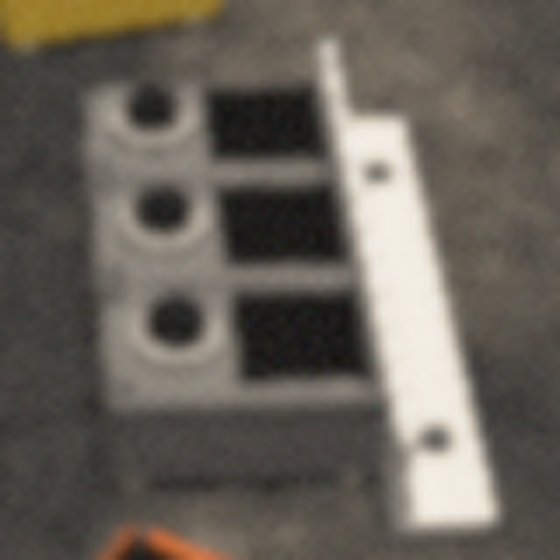

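View pics/t2.png

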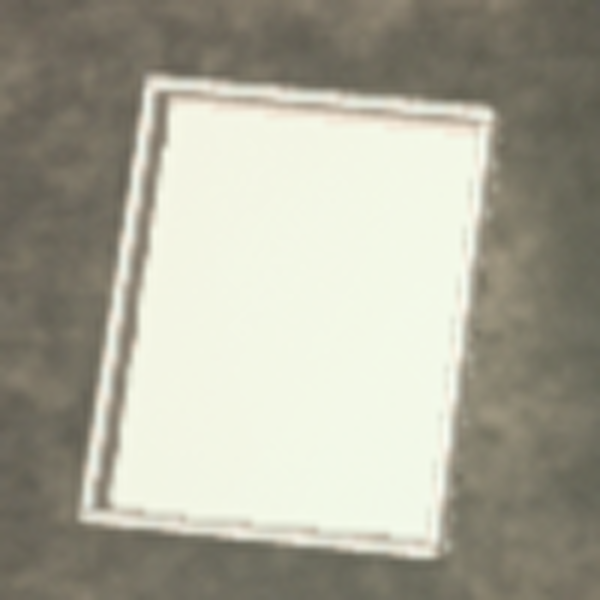

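View pics/s2.png

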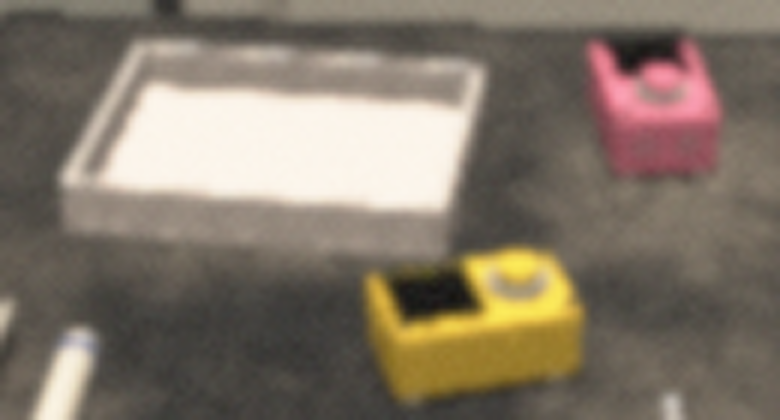

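```bash
python3 - <<'E'
from h import *
np.set_printoptions(precision=1,suppress=True)
def T(p,o,s): return (np.array(p)+.5)/s-.5+np.array(o)
bt=[T(p,(315,145),8) for p in[(253,370),(425,354),(596,341)]]
bs=[T(p,(310,215),7) for p in[(152,106),(163,210),(176,322)]]
pt=[T(p,(315,145),8) for p in[(243,257),(412,241),(583,227)]]
ps=[T(p,(310,215),7) for p in[(268,122),(284,223),(301,336)]]
for n,a,b,z in(("btn",bs,bt,44),("pad",ps,pt,35.5)):
    for u,v in zip(a,b):
        P,e=tri(u,v);print(n,P,e,"onz top",onz("top",*v,z),"side",onz("side",*u,z))
rc=[T(p,(180,190),6) for p in[(150,78),(492,108),(437,553),(85,517)]]
for v in rc: print("tray",onz("top",*v,26))
rs=[T(p,(245,155),6) for p in[(140,42),(485,66),(65,182)]]
for a,b in zip(rs,(rc[0],rc[1],rc[0])): print(tri(a,b), onz("side",*a,26))
# row front edge lid
for p in[(178,445),(672,405),(160,205),(655,160)]: print("corner",onz("top",*T(p,(315,145),8),34))
# rail top front edge
E
```

```text
btn [577.3  36.8  39.7] 2.393241460288391 onz top [575.2  36.8  44. ] side [578.6  31.5  44. ]
btn [582.5 -11.6  38.7] 1.8832462604091054 onz top [580.4 -11.2  44. ] side [583.5 -17.9  44. ]
btn [587.4 -59.6  38.2] 2.573706786504782 onz top [584.8 -58.9  44. ] side [588.7 -65.8  44. ]
pad [612.2  39.6  33. ] 3.439543468797612 onz top [609.8  39.4  35.5] side [613.7  37.1  35.5]
pad [617.2  -8.6  33.1] 2.8376362069430745 onz top [615.1  -8.5  35.5] side [618.4 -11.   35.5]
pad [621.8 -57.2  33. ] 2.6098741387226925 onz top [619.8 -57.   35.5] side [622.9 -59.6  35.5]
tray [546.9 360.3  26. ]
tray [537.2 228.3  26. ]
tray [371.2 241.1  26. ]
tray [381.5 372.8  26. ]
(array([466.8, 310.3,  88.5]), np.float64(144.65041483840204)) [383.5 371.2  26. ]
(array([541.4, 219.3,  93.6]), np.float64(30.63722118614268)) [550.3 357.   26. ]
(array([452.9, 310.2,  33.5]), np.float64(199.61118900111734)) [374.1 236.7  26. ]
corner [555.4  57.3  34. ]
corner [568.9 -81.5  34. ]
corner [625.2  63.2  34. ]
corner [640.2 -78.   34. ]
```

```bash
cat >> h.py <<'E'
def shift(c,t):
    "c,t = (x,y,z,yaw) commanded TCP; prints tool shift"
    a=c[3];d=np.array(t[:3],float)-np.array(c[:3],float)
    return np.round([np.cos(a)*d[0]+np.sin(a)*d[1],-d[2],-np.sin(a)*d[0]+np.cos(a)*d[1],0,-(t[3]-a),0],3)
def after(c,s):
    a=c[3];return np.round([c[0]+np.cos(a)*s[0]-np.sin(a)*s[2],c[1]+np.sin(a)*s[0]+np.cos(a)*s[2],c[2]-s[1],a-s[4]],4)
E
python3 - <<'E'
from h import *
c=(115.489,512.131,303.904,-.2218)
print(shift(c,(577,36.5,160,.1)))
E
```

```text
[ 5.54837e+02  1.43904e+02 -3.62454e+02  0.00000e+00 -3.22000e-01
  0.00000e+00]
```

move_arm(series=[277,60,-181,0,-0.16,0,277,60,-181,0,-0.16,0,277,60,-181,0,-0.16,0,277,60,-181,0,-0.16,0,277,60,-181,0,-0.16,0,277,60,-181,0,-0.16,0,277,60,-181,0,-0.16,0,555,124,-362,0,-0.322,0,555,124,-362,0,-0.322,0,555,124,-362,0,-0.322,0,555,124,-362,0,-0.322,0,555,124,-362,0,-0.322,0], fingers=255, force=30)

```text
clock: 1.3
eef_pos: [512.8, 102.4, 197.3]
eef_rot: [-1.571, 0.001, 0.1]
ft_force: [1.8, 0.3, 0.5]
grip_width: 0.001
```

move_arm(series=[0,0,0,0,0,0,0,0,0,0,0,0,0,0,0,0,0,0])

```text
clock: 1.6
eef_pos: [511.0, 104.5, 197.7]
eef_rot: [-1.571, 0.002, 0.101]
ft_force: [-0.2, -0.1, -0.0]
grip_width: -0.001
```

```bash
python3 - <<'E'
from h import *
print(shift((511,104.5,197.7,.1),(577,36.5,145,.1)))
E
```

```text
[ 58.882  52.7   -74.249   0.     -0.      0.   ]
```

move_arm(series=[59,52,-74,0,0,0,59,52,-74,0,0,0,59,52,-74,0,0,0,59,52,-74,0,0,0,59,52,-74,0,0,0])

```text
clock: 2.1
eef_pos: [577.0, 37.8, 146.5]
eef_rot: [-1.57, 0.001, 0.102]
ft_force: [-0.0, 0.8, -0.1]
grip_width: -0.005
```

```bash
python3 - <<'E'
from h import *
from station import *
o=get_obs();print(o["eef_pos"],o["eef_rot"],o["ft_force"])
P=o["eef_pos"]-[0,0,73]
for n in("side","top"):
    p,d=get_image(n);np.savez(n+"1.npz",p=p,d=d)
    print(n,proj(n,[P,P*[1,1,0]+[0,0,44]]))
    u,v=proj(n,P)[0].astype(int)
    crop(p,(u-50,v-45,u+50,v+45),7,f"pics/{n}1.png"); print(u-50,v-45)
E
```

```text
[576.9916297   37.81143732 146.46223103] [-1.57010739e+00  8.99098451e-04  1.01916384e-01] [-0.01974669  0.8458075  -0.05488577]
side [[330.90009748 216.4818543 ]
 [330.65321633 227.90452527]]
280 171
top [[346.36833952 187.13511877]
 [345.73755477 190.00196486]]
296 142
```

View pics/side1.png

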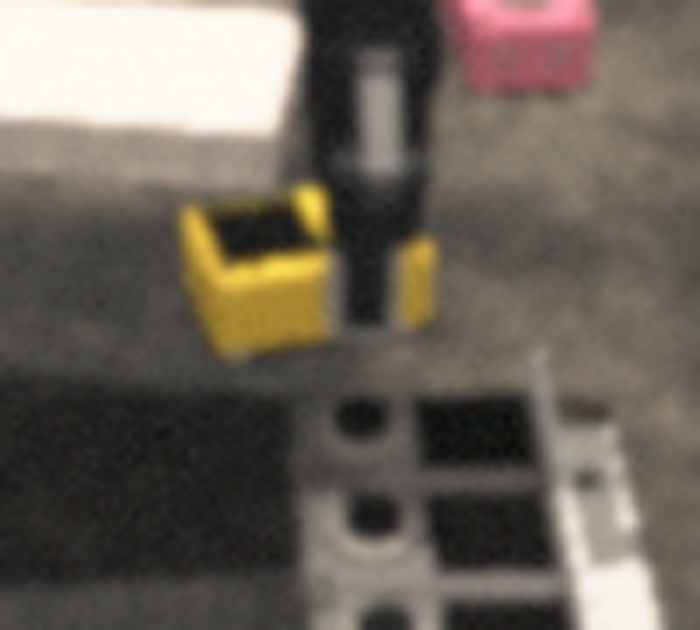

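View pics/top1.png

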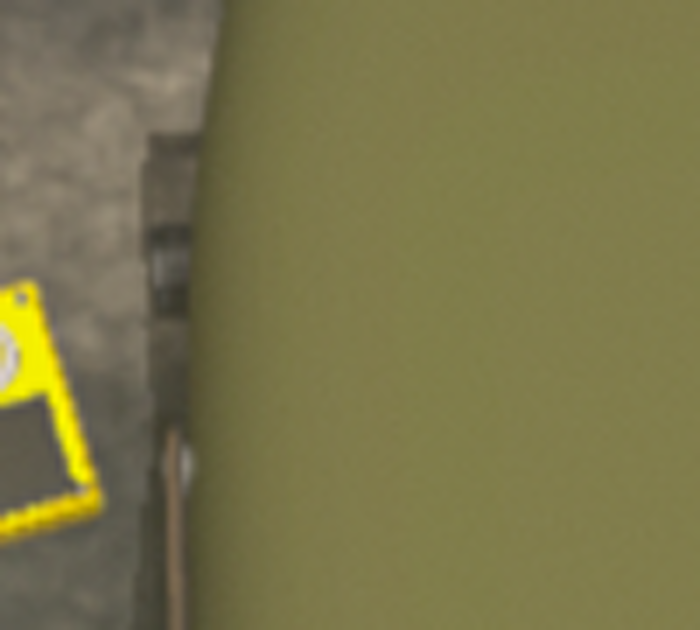

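move_arm(series=[-1,20,-1,0,0,0,-1,27,-1,0,0,0,-1,27,-1,0,0,0,-1,28,-1,0,0,0,-1,29,-1,0,0,0,-1,30,-1,0,0,0,-1,31,-1,0,0,0,-1,32,-1,0,0,0,-1,33,-1,0,0,0])

```text
clock: 3.1
eef_pos: [577.6, 35.4, 113.3]
eef_rot: [-1.571, -0.001, 0.1]
ft_force: [-0.2, 1.0, 3.0]
grip_width: -0.002
```

move_arm(series=[-1,1,0,0,0,0,-1,1.5,0,0,0,0,-1,2,0,0,0,0,-1,2,0,0,0,0])

```text
clock: 3.5
eef_pos: [576.9, 35.2, 111.6]
eef_rot: [-1.571, -0.002, 0.1]
ft_force: [0.9, -0.2, 4.2]
grip_width: 0.001
```

move_arm(series=[0,0.7,0,0,0,0,0,1,0,0,0,0,0,1,0,0,0,0])

```text
clock: 3.8
eef_pos: [576.9, 35.2, 111.5]
eef_rot: [-1.571, -0.002, 0.1]
ft_force: [-1.0, 0.8, 12.2]
grip_width: -0.0
```

move_arm(series=[0,-8,0,0,0,0,0,-18,0,0,0,0,-1,-18,-47.5,0,0,0,-1,-18,-47.5,0,0,0,-1,-8,-47.5,0,0,0,-1,-7,-47.5,0,0,0,-1,-5,-47.5,0,0,0,-1,-3,-47.5,0,0,0,-1,-1,-47.5,0,0,0,-1,0,-47.5,0,0,0,-1,0,-47.5,0,0,0])

```text
clock: 4.9
eef_pos: [579.3, -11.6, 111.4]
eef_rot: [-1.571, 0.0, 0.101]
ft_force: [-5.7, -0.6, 12.4]
grip_width: -0.002
```

move_arm(series=[0,-8,0,0,0,0,0,-18,0,0,0,0,1,-18,-48,0,0,0,1,-18,-48,0,0,0,1,-18,-48,0,0,0,1,-8,-48,0,0,0,1,-6,-48,0,0,0,1,-4,-48,0,0,0,1,-2,-48,0,0,0,1,0,-48,0,0,0,1,0,-48,0,0,0])

```text
clock: 6.0
eef_pos: [585.5, -59.2, 111.5]
eef_rot: [-1.57, -0.0, 0.101]
ft_force: [-4.5, 1.5, 12.5]
grip_width: -0.0
```

Now lift and retreat towards the robot's left so both cameras see the row.

move_arm(series=[0,-20,0,0,0,0,-40,-60,0,0,0,0,-80,-70,40,0,0,0,-120,-70,80,0,0,0,-160,-70,120,0,0,0,-200,-70,160,0,0,0,-200,-70,200,0,0,0,-200,-70,200,0,0,0,-200,-70,200,0,0,0])

```text
clock: 6.9
eef_pos: [365.2, 120.8, 179.9]
eef_rot: [-1.57, 0.001, 0.105]
ft_force: [-0.5, -0.1, -0.8]
grip_width: -0.0
```

```bash
python3 - <<'E'
from h import *
from station import *
o=get_obs();print(o["eef_pos"],o["eef_rot"],o["ft_force"])
for n in("side","top"):
    p,d=get_image(n);np.savez(n+"2.npz",p=p,d=d)
    cv2.imwrite(f"pics/{n}2.png",p[...,::-1])
s=np.load("side2.npz")["p"];t=np.load("top2.npz")["p"]
a=s[215:295,310:390,::-1];b=np.load("side0.npz")["p"][215:295,310:390,::-1]
cv2.imwrite("pics/cmp2.png",cv2.resize(np.hstack([b,a]),None,fx=5,fy=5,interpolation=cv2.INTER_CUBIC))
crop(t,(315,145,415,215),8,"pics/t3.png")
E
```

```text
[365.17557814 120.75622038 179.89978124] [-1.57048960e+00  5.95340873e-04  1.05051930e-01] [-0.48593064 -0.05835887 -0.81268626]
```

View pics/cmp2.png

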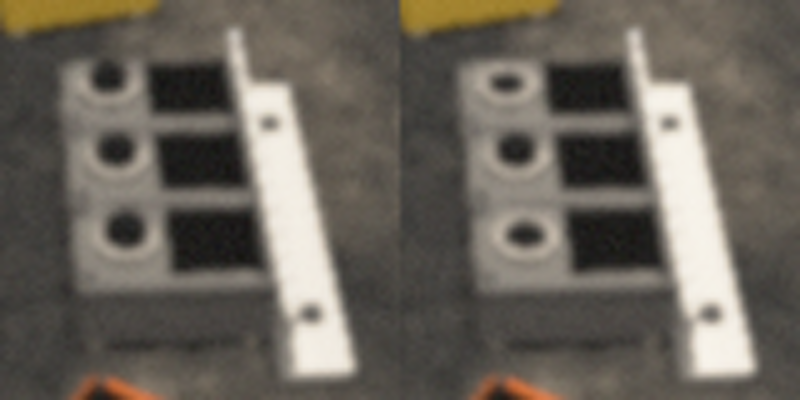

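View pics/t3.png

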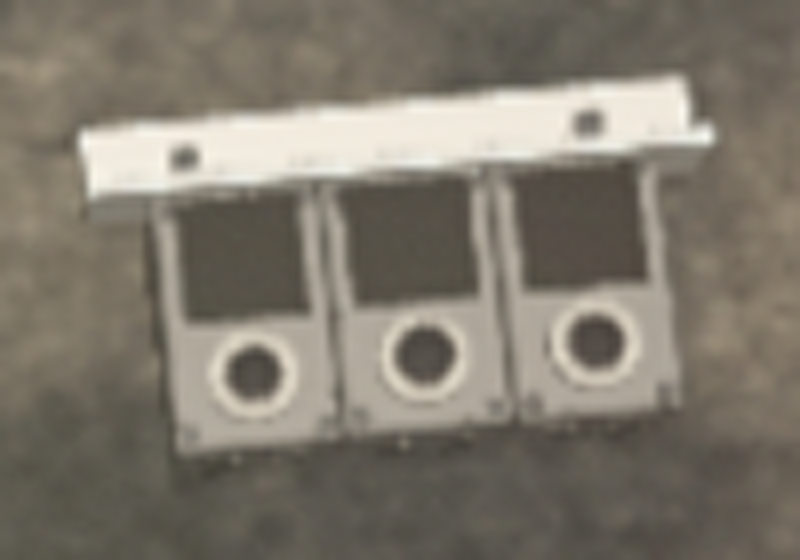

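```bash
python3 - <<'E'
from h import *
from scipy.ndimage import map_coordinates,gaussian_filter
def edge(npz,cam,a,b,z,half=3,n=40,skip=.08):
    I=gaussian_filter(np.load(npz)["p"].astype(float).mean(2),.7)
    a,b=np.array(a,float),np.array(b,float);t=(b-a)/np.linalg.norm(b-a);nn=np.array([-t[1],t[0]])
    P=[]
    for f in np.linspace(skip,1-skip,n):
        c=a+(b-a)*f;s=np.arange(-half,half+.01,.1);q=c+s[:,None]*nn
        v=map_coordinates(I,[q[:,1],q[:,0]],order=3);g=np.abs(np.gradient(v))
        g2=np.where(g>.5*g.max(),g,0);P.append(c+nn*(g2*s).sum()/g2.sum())
    W=np.array([onz(cam,*p,z)[:2] for p in P])
    vx,vy,x0,y0=cv2.fitLine(W.astype(np.float32),cv2.DIST_HUBER,0,.5,.01).ravel()
    r=(W-[x0,y0])@[-vy,vx]
    return np.arctan2(vy,vx),np.std(r),(x0,y0)
T=lambda p:(np.array(p)+.5)/8-.5+np.array([315,145])
S=lambda p:(np.array(p)+.5)/7-.5+np.array([310,215])
for f in("top0.npz","top2.npz"):
    for nm,a,b,z in[("railback",(82,130),(684,78),2),("padfront",(184,320),(312,308),35.5),("padfrontM",(352,303),(476,292),35.5),("padfrontR",(525,287),(645,277),35.5),("rail top front",(95,192),(640,152),34)]:
        y,s,c=edge(f,"top",T(a),T(b),z,half=2);y=y%np.pi;print(f,nm,"yaw",round(y-np.pi/2,4),round(s,2),c)
for f in("side0.npz","side2.npz"):
    for nm,a,b,z in[("railright",(405,120),(497,520),2)]:
        y,s,c=edge(f,"side",S(a),S(b),z,half=2);print(f,nm,y%np.pi-np.pi/2,s,c)
# vertical pad edges middle
for nm,a,b in[("padL",(345,195),(356,300)),("padR",(468,185),(477,290)),("LpadL",(180,210),(184,318)),("LpadR",(298,200),(307,308)),("RpadL",(514,180),(525,285)),("RpadR",(635,172),(645,277))]:
    y,s,c=edge("top0.npz","top",T(a),T(b),35.5,half=1.5);print(nm,y,s,c)
E
```

```text
top0.npz railback yaw 0.1039 0.31 (np.float32(665.91156), np.float32(-0.5797533))
top0.npz padfront yaw 0.1137 0.3 (np.float32(592.0212), np.float32(38.587696))
top0.npz padfrontM yaw 0.1137 0.22 (np.float32(596.8957), np.float32(-8.710596))
top0.npz padfrontR yaw 0.1188 0.33 (np.float32(601.85315), np.float32(-55.19751))
top0.npz rail top front yaw 0.0983 0.49 (np.float32(635.44714), np.float32(-1.4402156))
top2.npz railback yaw 0.1036 0.3 (np.float32(665.9134), np.float32(-0.57950324))
top2.npz padfront yaw 0.1218 0.29 (np.float32(591.44727), np.float32(36.876934))
top2.npz padfrontM yaw 0.1097 0.23 (np.float32(597.09216), np.float32(-10.216521))
top2.npz padfrontR yaw 0.1283 0.34 (np.float32(601.9419), np.float32(-57.689648))
top2.npz rail top front yaw 0.0959 0.49 (np.float32(635.35394), np.float32(-0.761604))
side0.npz railright 0.106481075 0.12010955895188308 (np.float32(668.65497), np.float32(-6.766254))
side2.npz railright 0.1062361 0.11669027771636833 (np.float32(669.5905), np.float32(-14.927839))
padL 0.092864454 0.3312531852205295 (np.float32(612.47107), np.float32(9.755475))
padR 0.109026074 0.28294227050528337 (np.float32(616.16956), np.float32(-25.833975))
LpadL 0.078922756 0.1080132654343993 (np.float32(606.7379), np.float32(57.463055))
LpadR 0.103367515 0.14108556058795066 (np.float32(609.81024), np.float32(22.404015))
RpadL 0.10608123 0.12220432167083412 (np.float32(615.9441), np.float32(-38.675526))
RpadR 0.09828872 0.12584130195716342 (np.float32(621.2372), np.float32(-73.68012))
```

```bash
python3 - <<'E'
from h import *
from station import *
o=get_obs();print(o["eef_pos"],o["eef_rot"])
p=o["eef_pos"];print(shift((*p,o["eef_rot"][2]),(615.5,-8.5,122,.104)))
E
```

```text
[366.77874983 119.25548095 179.96756907] [-1.57131999e+00 -2.55884815e-04  1.01500709e-01]
[ 2.34496e+02  5.79680e+01 -1.52300e+02  0.00000e+00 -2.00000e-03
  0.00000e+00]
```

move_arm(series=[200,0,-152,0,-0.003,0,200,0,-152,0,-0.003,0,200,0,-152,0,-0.003,0,200,0,-152,0,-0.003,0,200,0,-152,0,-0.003,0,234.5,40,-152,0,-0.003,0,234.5,58,-152,0,-0.003,0,234.5,58,-152,0,-0.003,0,234.5,58,-152,0,-0.003,0,234.5,58,-152,0,-0.003,0])

```text
clock: 8.0
eef_pos: [615.4, -9.2, 123.2]
eef_rot: [-1.571, -0.001, 0.102]
ft_force: [0.3, -0.2, 0.3]
grip_width: 0.001
```

move_arm(series=[0,9,0,0,0,0,0,13,0,0,0,0,0,14,0,0,0,0,0,15,0,0,0,0,0,15,0,0,0,0])

```text
clock: 8.5
eef_pos: [614.7, -8.4, 108.1]
eef_rot: [-1.571, 0.0, 0.103]
ft_force: [-2.7, 0.5, 6.8]
grip_width: -0.002
```

```bash
python3 - <<'E'
from h import *
from station import *
o=get_obs();print(o["eef_pos"],o["eef_rot"],o["ft_force"])
p,d=get_image("side");crop(p,(300,180,400,280),6,"pics/s4.png")
E
```

```text
[614.73990266  -8.43776127 108.14692143] [-1.57085038e+00  2.35459895e-04  1.03483375e-01] [-2.74154115  0.45047305  6.83224781]
```

View pics/s4.png

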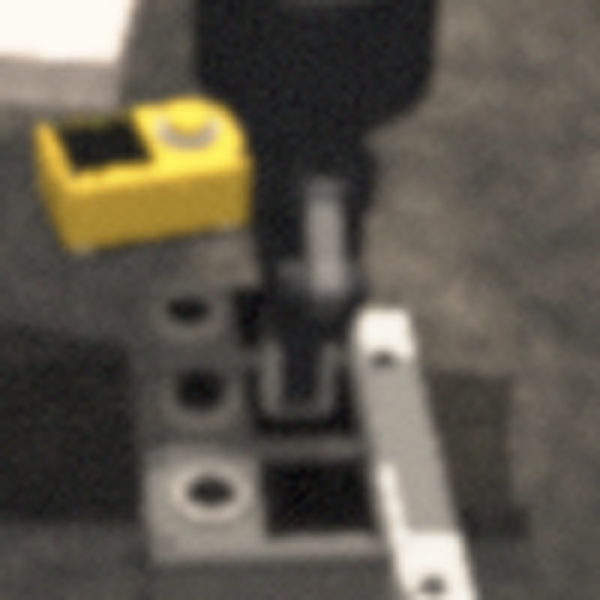

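move_arm(series=[-3,0.1,0,0,0,0,-8,0.1,0,0,0,0,-14,0.2,0,0,0,0,-20,0.2,0,0,0,0,-25,0.2,0,0,0,0,-25,0.2,0,0,0,0])

```text
clock: 9.15
eef_pos: [591.0, -11.2, 108.1]
eef_rot: [-1.571, -0.003, 0.103]
ft_force: [-0.2, -0.6, 7.4]
grip_width: 0.0
```

```bash
python3 - <<'E'
from h import *
from station import *
o=get_obs();print(o["eef_pos"],o["eef_rot"],o["ft_force"])
p,d=get_image("side");crop(p,(280,180,380,280),6,"pics/s5.png")
E
```

```text
[590.99336999 -11.20957838 108.10936848] [-1.57121681 -0.00309192  0.10324281] [-0.23148323 -0.62189795  7.41578119]
```

View pics/s5.png

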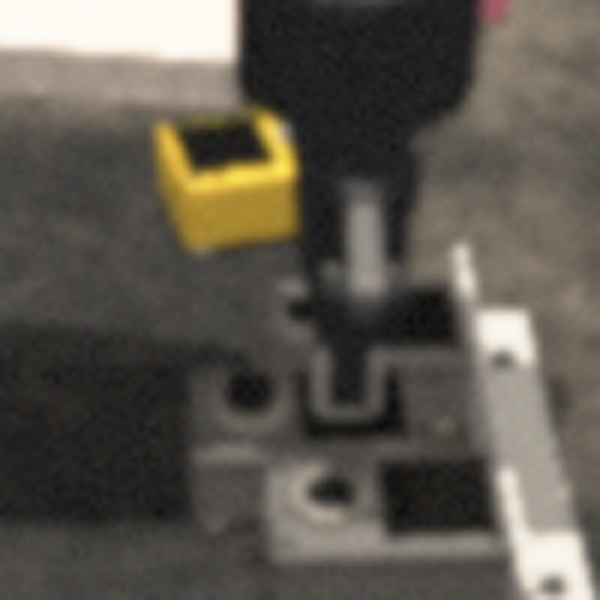

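move_arm(series=[-5,0,0,0,0,0,-12,0,0,0,0,0,-20,0,0,0,0,0,-28,0,0,0,0,0,-36,0.1,0,0,0,0,-44,0.1,0,0,0,0,-52,0.1,0,0,0,0,-60,0.1,0,0,0,0,-68,0.1,0,0,0,0,-76,0.1,0,0,0,0,-80,0.1,0,0,0,0,-80,0.1,0,0,0,0])

```text
clock: 10.4
eef_pos: [511.7, -19.5, 108.1]
eef_rot: [-1.571, -0.004, 0.103]
ft_force: [0.6, 0.5, 9.1]
grip_width: 0.006
```

```bash
python3 - <<'E'
from h import *
from station import *
o=get_obs();print(o["eef_pos"],o["eef_rot"],o["ft_force"])
p,d=get_image("side");crop(p,(250,180,370,280),6,"pics/s6.png")
E
```

```text
[511.70854776 -19.50858527 108.09025994] [-1.57137875 -0.00374058  0.10317544] [0.61981538 0.50628762 9.12500606]
```

View pics/s6.png

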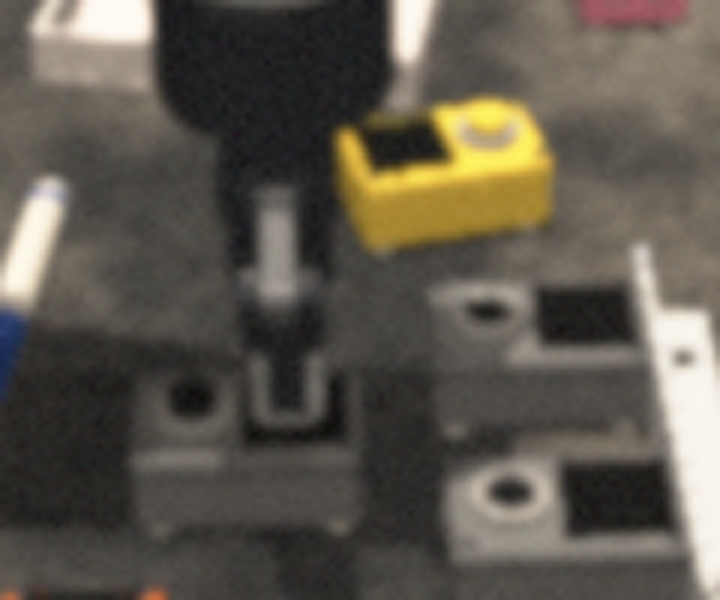

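move_arm(series=[0,-10,0,0,0,0,0,-40,0,0,0,0,-20,-70,40,0,0,0,-20,-70,80,0,0,0,-20,-70,120,0,0,0,-20,-70,160,0,0,0,-20,-70,200,0,0,0,-20,-70,240,0,0,0,-20,-70,240,0,0,0,-20,-70,240,0,0,0], fingers=0)

```text
clock: 11.45
eef_pos: [465.0, 217.5, 176.3]
eef_rot: [-1.572, 0.002, 0.105]
ft_force: [-0.7, -0.6, -0.1]
grip_width: 1.001
```

```bash
python3 - <<'E'
from h import *
from station import *
o=get_obs();print(o["eef_pos"],o["eef_rot"],o["ft_force"],o["grip_width"])
for n in("side","top"):
    p,d=get_image(n);np.savez(n+"3.npz",p=p,d=d)
    cv2.imwrite(f"pics/{n}3.png",p[...,::-1])
t=np.load("top3.npz")["p"];crop(t,(315,145,415,245),6,"pics/t7.png")
E
```

```text
[465.02856412 217.53723493 176.33596737] [-1.57204408  0.0018961   0.10547813] [-0.67918154 -0.56913097 -0.06918557] 1.000940341387866
```

View pics/t7.png

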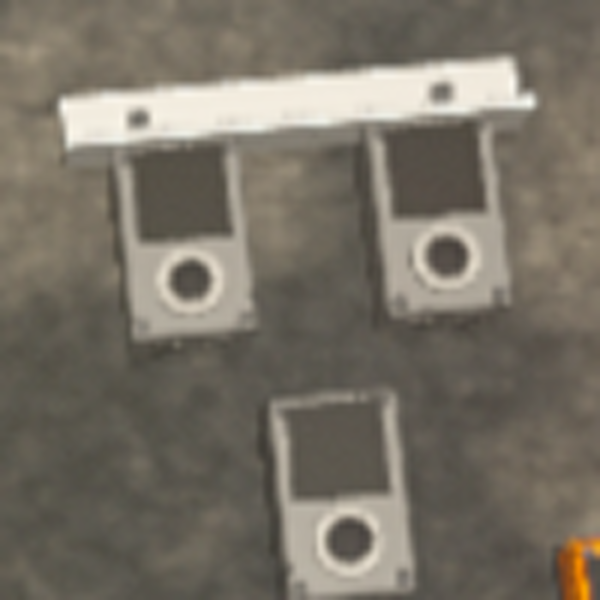

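View pics/side3.png

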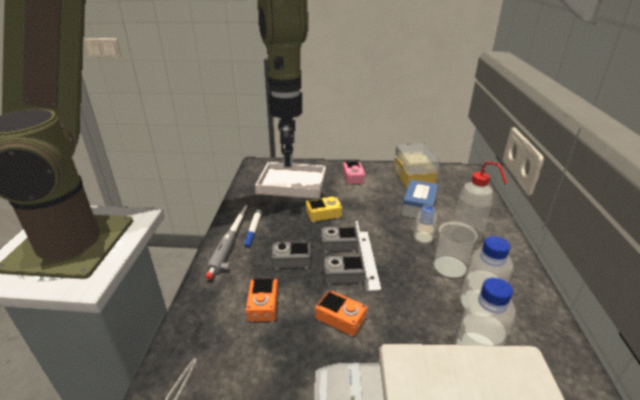

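```bash
python3 - <<'E'
from h import *
np.set_printoptions(precision=1,suppress=True)
crop(np.load("side3.npz")["p"],(260,215,380,305),6,"pics/s7.png")
T=lambda p:(np.array(p)+.5)/6-.5+np.array([315,145])
print("btn",onz("top",*T((350,540)),44),"pad",onz("top",*T((340,448)),35.5))
for p in[(270,402),(394,390),(289,592),(412,582)]: print(onz("top",*T(p),34))
E
```

```text
btn [478.  -22.2  44. ] pad [513.  -19.7  35.5]
[530.2   6.1  34. ]
[535.4 -40.1  34. ]
[459.5  -0.9  34. ]
[464. -46.  34.]
```

View pics/s7.png

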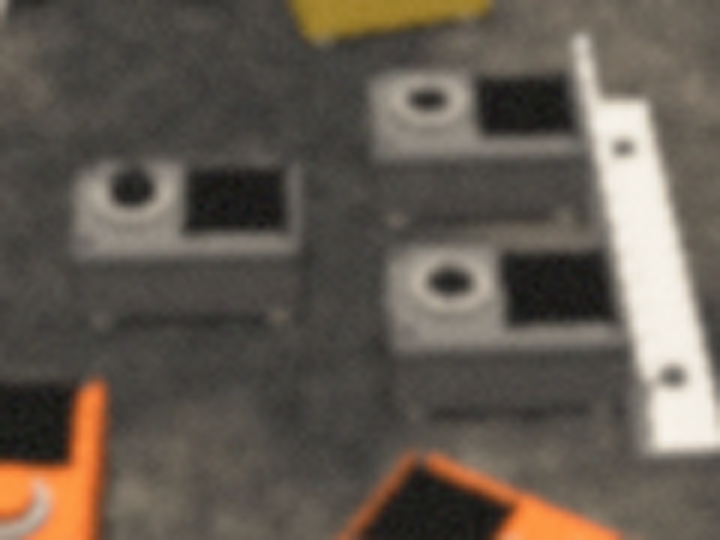

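```bash
python3 - <<'E'
from h import *
from station import *
o=get_obs();p=o["eef_pos"];print(p,o["eef_rot"])
print(tri((260-.4+131/6,215-.4+188/6),(315-.4+350/6,145-.4+540/6)))
print(shift((*p,o["eef_rot"][2]),(496.5,-20.8,120,.104)))
E
```

```text
[465.44011016 216.21375146 176.37998707] [-1.57190232  0.00172125  0.10262954]
(array([479.42463523, -22.64360746,  38.60968016]), np.float64(1.805707196378667))
[ 6.61500e+00  5.63800e+01 -2.38949e+02  0.00000e+00 -1.00000e-03
  0.00000e+00]
```

move_arm(series=[6.5,0,-239,0,0,0,6.5,0,-239,0,0,0,6.5,0,-239,0,0,0,6.5,0,-239,0,0,0,6.5,0,-239,0,0,0,6.5,40,-239,0,0,0,6.5,56,-239,0,0,0,6.5,56,-239,0,0,0,6.5,56,-239,0,0,0])

```text
clock: 12.45
eef_pos: [496.7, -20.8, 120.8]
eef_rot: [-1.571, 0.001, 0.101]
ft_force: [0.9, -0.5, 0.3]
grip_width: 1.0
```

```bash
python3 - <<'E'
from h import *
from station import *
o=get_obs();print(o["eef_pos"],o["eef_rot"],o["ft_force"])
p,d=get_image("side");crop(p,(250,180,370,280),6,"pics/s8.png")
E
```

```text
[496.71457138 -20.75046639 120.8192573 ] [-1.57075281e+00  1.12438355e-03  1.01460310e-01] [ 0.87283391 -0.4863711   0.32208848]
```

View pics/s8.png

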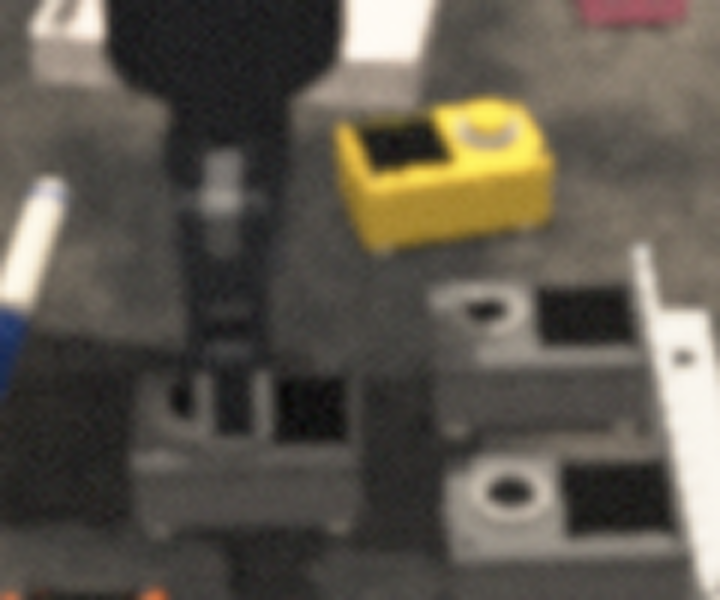

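move_arm(series=[0,15,0,0,0,0,0,30,0,0,0,0,0,40,0,0,0,0,0,46,0,0,0,0,0,46,0,0,0,0])

```text
clock: 13.0
eef_pos: [497.2, -19.7, 74.5]
eef_rot: [-1.571, 0.001, 0.103]
ft_force: [0.0, 0.7, 0.1]
grip_width: 0.999
```

move_arm(series=[0,0,0,0,0,0,0,0,0,0,0,0,0,0,0,0,0,0,0,0,0,0,0,0,0,0,0,0,0,0,0,0,0,0,0,0,0,0,0,0,0,0,0,0,0,0,0,0], fingers=255, force=40)

```text
clock: 13.8
eef_pos: [497.9, -19.9, 75.4]
eef_rot: [-1.571, -0.001, 0.103]
ft_force: [0.5, 0.3, 5.0]
grip_width: 0.553
```

```bash
python3 - <<'E'
from h import *
from station import *
o=get_obs();print(o["eef_pos"],o["eef_rot"],o["ft_force"],o["grip_width"]*85)
p,d=get_image("side");crop(p,(250,180,370,280),6,"pics/s9.png")
E
```

```text
[497.88297659 -19.8803493   75.39043709] [-1.57109409e+00 -1.43281352e-03  1.03131511e-01] [0.51852892 0.27617163 4.97276107] 47.029917025583494
```

View pics/s9.png

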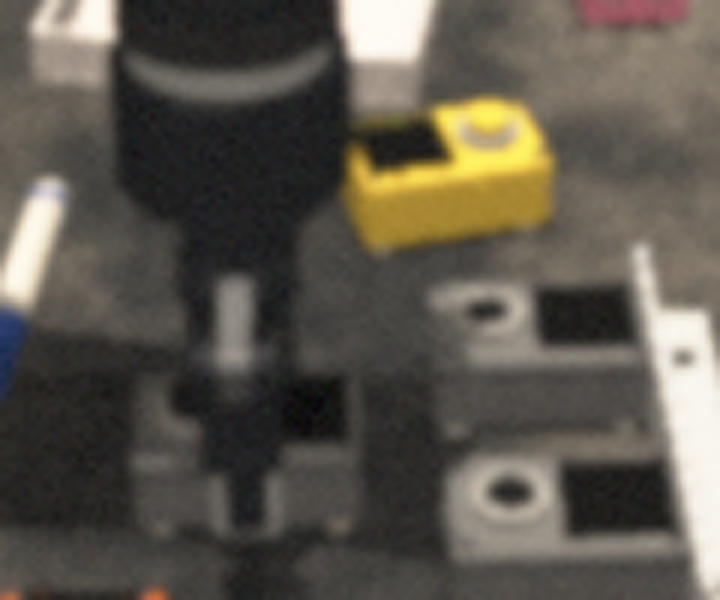

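move_arm(series=[0,-10,0,0,0,0,0,-25,0,0,0,0,0,-45,0,0,0,0,0,-65,0,0,0,0,0,-80,0,0,0,0,0,-80,0,0,0,0,0,-80,0,0,0,0])

```text
clock: 14.55
eef_pos: [497.1, -19.8, 154.6]
eef_rot: [-1.571, -0.0, 0.103]
ft_force: [-0.6, -0.1, -2.9]
grip_width: 0.553
```

```bash
python3 - <<'E'
from h import *
from station import *
o=get_obs();p=o["eef_pos"];print(p,o["eef_rot"],o["ft_force"],o["grip_width"])
print(shift((*p,o["eef_rot"][2]),(459.5,299.5,155,-.078)))
E
```

```text
[497.1095486  -19.77922202 154.61223524] [-1.57077886e+00 -4.31974448e-05  1.03198418e-01] [-0.59171252 -0.1250861  -2.88358496] 0.5533125886370995
[-4.51900e+00 -3.88000e-01  3.21455e+02  0.00000e+00  1.81000e-01
  0.00000e+00]
```

move_arm(series=[0,0,15,0,0,0,0,0,45,0,0.02,0,0,0,80,0,0.05,0,-2,0,120,0,0.07,0,-2,0,160,0,0.09,0,-3,0,200,0,0.12,0,-4,0,240,0,0.15,0,-4.5,0,275,0,0.17,0,-4.5,0,305,0,0.18,0,-4.5,0,321.5,0,0.181,0,-4.5,0,321.5,0,0.181,0,-4.5,0,321.5,0,0.181,0])

```text
clock: 15.75
eef_pos: [459.0, 298.9, 153.9]
eef_rot: [-1.573, 0.001, -0.077]
ft_force: [-0.5, 0.1, -1.2]
grip_width: 0.553
```

```bash
python3 - <<'E'
from h import *
from station import *
o=get_obs();p=o["eef_pos"];print(p,o["eef_rot"],o["ft_force"],o["grip_width"])
for n in("side","top"):
    p,d=get_image(n);crop(p,((225,125,345,225) if n=="side" else (180,170,300,270)),6,f"pics/{n}10.png")
E
```

```text
[458.97059242 298.93781014 153.88957223] [-1.57281270e+00  1.36525977e-03 -7.72043095e-02] [-0.54379215  0.09100598 -1.17994603] 0.5532972676374524
```

View pics/side10.png

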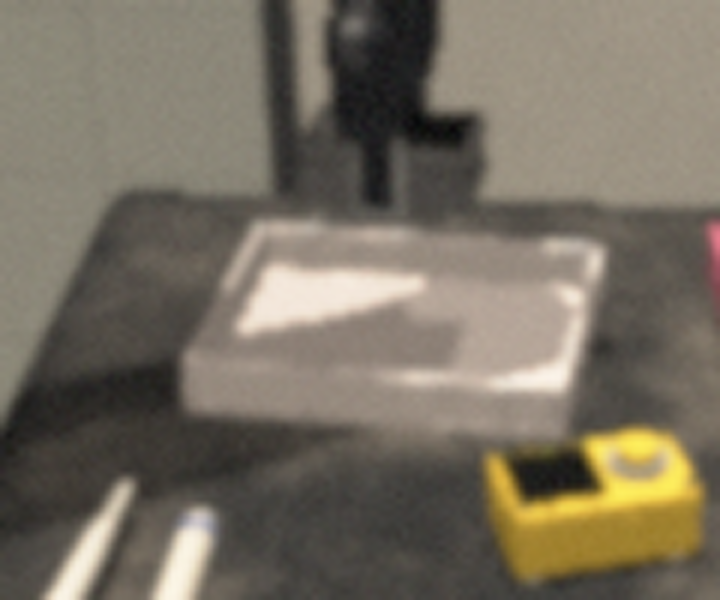

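View pics/top10.png

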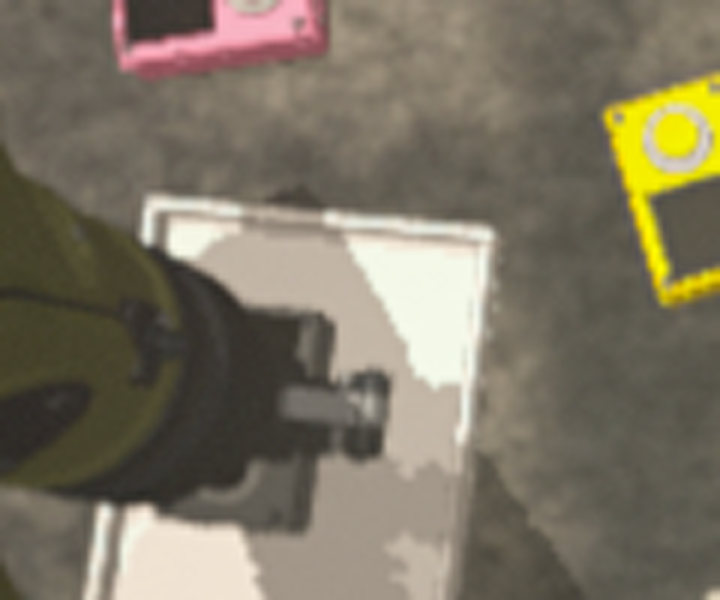

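move_arm(series=[0,20,0,0,0,0,0,45,0,0,0,0,0,62,0,0,0,0,0,69,0,0,0,0,0,71,0,0,0,0,0,72,0,0,0,0,0,72,0,0,0,0])

```text
clock: 16.55
eef_pos: [460.4, 299.6, 83.5]
eef_rot: [-1.57, -0.001, -0.078]
ft_force: [0.5, -0.2, -1.4]
grip_width: 0.555
```

move_arm(series=[0,1,0,0,0,0,0,2,0,0,0,0,0,2.8,0,0,0,0,0,3.5,0,0,0,0,0,3.5,0,0,0,0,0,3.5,0,0,0,0])

```text
clock: 17.15
eef_pos: [459.8, 299.6, 79.4]
eef_rot: [-1.571, -0.0, -0.078]
ft_force: [-1.1, -0.1, 1.2]
grip_width: 0.556
```

move_arm(series=[0,0.4,0,0,0,0,0,0.4,0,0,0,0,0,0.4,0,0,0,0])

```text
clock: 17.45
eef_pos: [459.7, 299.6, 79.4]
eef_rot: [-1.57, -0.0, -0.078]
ft_force: [-1.6, 0.2, 5.2]
grip_width: 0.551
```

move_arm(series=[0,0,0,0,0,0,0,0,0,0,0,0,0,0,0,0,0,0,0,0,0,0,0,0,0,0,0,0,0,0], fingers=60)

```text
clock: 17.95
eef_pos: [459.7, 299.5, 78.7]
eef_rot: [-1.571, 0.0, -0.078]
ft_force: [0.4, -0.5, 0.1]
grip_width: 0.767
```

move_arm(series=[0,-10,0,0,0,0,0,-30,0,0,0,0,0,-60,0,0,0,0,0,-100,0,0,0,0,-40,-130,40,0,0,0,-90,-150,80,0,0,0,-140,-160,120,0,0,0,-190,-160,160,0,0,0,-230,-160,190,0,0,0,-230,-160,190,0,0,0,-230,-160,190,0,0,0,-230,-160,190,0,0,0])

```text
clock: 19.15
eef_pos: [243.8, 507.9, 239.4]
eef_rot: [-1.57, -0.001, -0.074]
ft_force: [0.3, 0.8, -0.4]
grip_width: 0.764
```

```bash
python3 - <<'E'
from h import *
from station import *
o=get_obs();print(o["eef_pos"],o["ft_force"],o["clock"])
S=[]
for n in("side","top"):
    p,d=get_image(n);cv2.imwrite(f"pics/{n}11.png",p[...,::-1]);np.savez(n+"11.npz",p=p,d=d)
    crop(p,((240,150,400,290) if n=="side" else (180,140,420,290)),(5 if n=="side" else 3.3),f"pics/{n}11c.png")
E
```

```text
[243.84917771 507.88719989 239.40707427] [ 0.3411652   0.81834715 -0.37238449] 19.15
```

View pics/side11c.png

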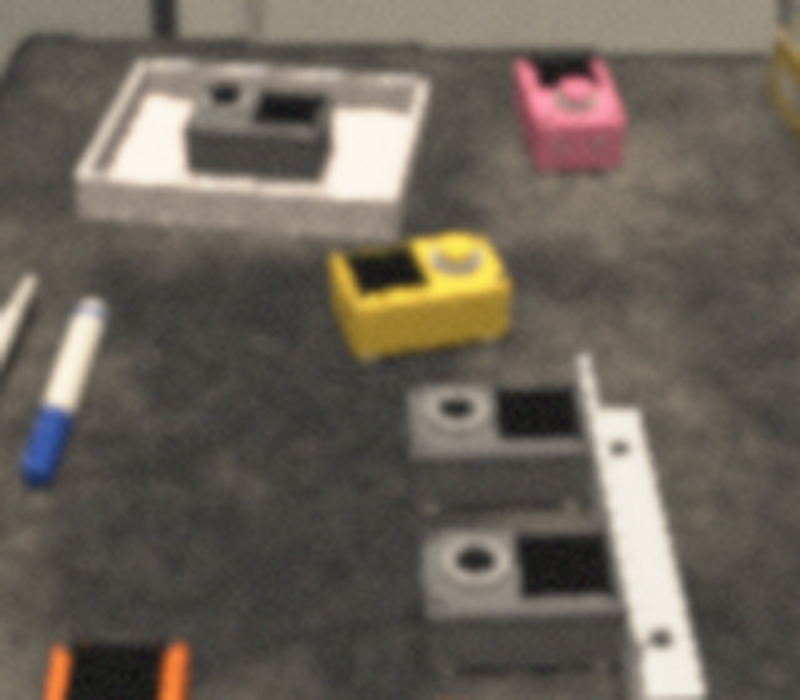

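View pics/top11c.png

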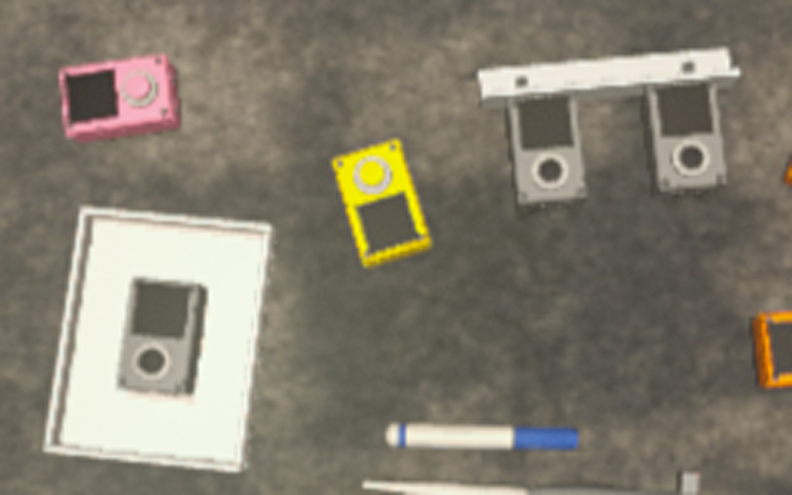

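The box is flat in the middle of the tray, with its button at about (152,360) in the top crop. The other two boxes are in place against the rail with their buttons down, and the arm is clear of everything.

```bash
python3 -c "
from station import *
print(hand_in())"
```

```text
the job is handed in; nothing more can be done
None
```

The middle box was the worn one. It is now flat in the middle of the white tray, and I handed the job in at about 19 s of the 64 s allowed.

- **Pressing:** I pressed all three buttons to the bottom with about 12 N. The side view then showed the two outer buttons sunk and the middle one sprung back up.
- **Sliding:** I dragged the middle box about 104 mm straight out by its pad with 7 to 9 N, leaving a gap of about 27 mm to the others. In the pictures the outer boxes had not shifted.
- **Placing:** I picked the box up (grip opening read 47 mm), lowered it until the force showed it had touched the tray floor, then let go.
- **Last pictures:** The box lies flat in the tray, the outer two are still against the stop with their buttons down, and the arm touches nothing.

**Disagreements:** The two cameras differed by 2 to 4 mm. Heights worked out from both came out 2 to 6 mm below the listed values. The heights where the fingers met the button stops and pad agreed with the listed values to about 0.5 mm.

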